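# Fit a tube head to a touch-operated vortex mixer

### The job

Fit the flat tube head (the disc with a bar grip, not the rubber cup) to the mixer: slide the mixer's transport lock fully to its front stop to uncover the drive hub, then take the head from its stand, put its keyed shaft in the hub and turn it under light pressure until the key slips in and it goes fully home. The mixer runs only while pressed, so finish still holding the head and pressing it down as far as its spring lets it go. Leave the cup head, the two loose vials and the dropper bottle alone.

Things in the scene. Friction and masses are not known exactly. Their poses are not given: they have to be found in the camera images.
- mixer: White mixer, fixed, 210 (x) x 130 (y) mm, deck 80 mm above the bench; origin under its centre, z up. Its +x axis points to its back, away from the sloping control panel. The hub's axis is 50 mm behind the origin (x +50 mm). A steel lock plate covers the hub at first; it runs along x between two rails 5 mm tall, 24 to 29 mm either side of the middle of the deck.
- lock_grip (a point): Middle of the transport lock's black ribbed grip: 22 mm along the slide, 18 mm across; its top is 12.5 mm above this point, the steel plate it stands on 14.5 mm below, the deck 19 mm below. Axes as the mixer's. It slides along its -x (to the control panel, roughly towards the robot) against about 3 N of friction and stays where it is left.
- lock (a joint): Travel of the transport lock in m: 0 = hub covered, 0.048 = front end stop, hub free. It starts between 0 and 0.012.
- hub_top (a point): Centre of the hub's flat upper face, 1 mm above the deck; sinks with the hub. Axes are the mixer's, they do NOT turn with the hub. Aluminium ring, 48 mm across, bore 16 mm, 26 mm deep, with one open keyway 7.5 mm wide reaching 13.8 mm from the axis. The keyway's direction is not given: it is seen as a notch once the lock is open, and lies within 0.42 rad either side of this +x.
- mixer_touch (a joint): How far the hub is pressed down on its spring, in m: 0 = up, 0.005 = bottom stop. It gives from about 5 N of downward force (the head's own weight, up to 2.2 N, does not move it) and is fully down at about 11 N. The hub turns only stiffly (0.3 N m): a key pressed on its face with 10 N or less slides over it until it drops into the keyway.
- head_grip (a point): Centre of the tube head's black bar grip, 32 (x) x 16 (y) x 38 mm tall. Head loose, 0.18 kg, standing shaft down in either bore of the stand. 19 mm below this point is the top of its disc (68 mm across, 10 mm thick, six pockets; a small rib on the rim, at +x, shows where the key is). Fully home in the hub, this point is 43 mm above hub_top; with the key on the hub's face, 58 mm.
- head_tip (a point): Tip of the tube head's steel shaft, 67 mm below its grip's centre, same axes. Shaft 14 mm thick, 24 mm long from a flat 36 mm boss, tapered over its last 4.5 mm. One key, 5 mm wide, on its +x side, reaches 12.5 mm out from the axis, from the boss to 9 mm above the tip: the shaft enters the bore 9 mm before the key meets the hub's face.
- stand: Fixed accessory stand, a grey block 90 (x) x 200 (y) x 34 mm, origin at the centre of its underside, with two 28 mm bores 52 mm either side of the middle along y. The heads rest on it by their bosses, shafts in the bores, free to turn.
- cup_center (a point): Middle of the other head, a black rubber cup 52 mm across on a like shaft (loose), in the stand's other bore; its rim is 12 mm above this point and 38 mm above the stand. Not to be used.
- vial_stray: Clear vial with a black cap, 26 mm across, 56 mm tall, loose, behind and to the left of the mixer; origin at the centre of its foot. Bystander.
- vial_yellow: Vial with yellow contents and a black cap, 26 mm across, 60 mm tall, loose, to the right of the mixer; origin at the centre of its foot. Bystander.
- dropper_bottle: Brown bottle, 35 mm across, 76 mm tall, loose, in front between mixer and stand; origin at the centre of its foot. Bystander.

How it is judged:
On the way, in this order (a step that is already met when the one before it is completed fails the run):
1. the transport lock is at its front end stop (value of joint lock above 0.046 m), for 0.2 s.
2. the tube head is fully home in the hub, key in keyway (z of head_grip in the frame of hub_top below 0.046 m and horizontal distance between head_grip and hub_top below 0.004 m), for 0.2 s.
At the end, for the whole second after the job is handed in: Lock within 3 mm of its front stop; tube head home in the hub (grip centre 40 to 46 mm above hub face, within 4 mm of its axis, upright within 0.08 rad); hub pressed down 3.7 of its 5 mm or more through the last second; the fingers still grip the head with over 3 N (all of step 2 and value of joint lock above 0.045 m and z of head_grip in the frame of hub_top above 0.04 m and angle between head_grip's own z axis and vertical below 0.08 rad and value of joint mixer_touch above 0.0037 m and contact force between the fingers and tube_head above 3 N); the arm keeps its last pose, push and grip.
It fails at once if the cup head is moved more than 25 mm (distance of cup_center from where it was at the start of the episode above 0.025 m).
It fails at once if a bystander is moved more than 25 mm (distance of any of vial_stray, vial_yellow, dropper_bottle from where it was at the start of the episode above 0.025 m).
It also fails if it takes over 61 s, if anything falls off the work surface, if the arm or the gripper's body presses on something with over 40 N, if the wrist force passes 120 N, or if a joint passes its speed limit or range.

### The arm

A 7-joint arm with a two-finger parallel gripper is mounted at the origin on a cart in front of the work surface, level with it; the furniture and walls round the work are solid. World frame = base frame: x ahead of the robot, y to its left, z up, the work surface at z = 0. Lengths are in m, angles in rad, forces in N, time in s.
With the tool pointing down it reaches from about 0.425 to 0.95 m from the base axis. Payload 4.7 kg.
Tool frame: the origin (TCP) lies midway between the tips of the shut fingers; the grasp point (between the pads) lies 19 mm behind it; z points along the fingers, y is the line along which they close (so a half turn about z gives the same grasp; the last joint's range is limited). The gripper opens to 87 mm and grips with 3 to 60 N. Pads are 19 mm wide; open, the fingers measure 117 mm over their backs; the gripper's body (75 mm by 190 mm) begins 51 mm behind the grasp point.
Start: joints at [1.096, 0.469, -0.049, 1.532, 0.024, 1.141, -0.082], TCP at [0.291, -0.609, 0.223] pointing down, gripper open.
Joint ranges: [-2.59, 2.59], [-0.33, 1.99], [-1.39, 1.29], [0.1, 2.45], [-1.04, 4.18], [0.21, 1.99], [-2.66, 2.66]. Speed limits (rad/s): [2.57, 2.57, 3.14, 3.14, 3.14, 3.14, 3.14].

### API

Orientations are given as a 3x3 rotation matrix whose columns are the frame's x, y, z axes.
In Python, from rig import ctrl, cams, ticket gives the robot as it stands.
- The arm moves only by the tool step_arm, never from a script. Its argument "series" is a list of rows, each an object of numbers: "tx", "ty", "tz": the shift along the tool's x, y, z in m; "twist": the turn about the tool's z in degrees. A call has 1 to 5 rows; each row is the pose to reach, as a shift and turn from the pose commanded when the call began, along the tool's axes at that moment; what a row does not reach only later rows make up. A row lasts 1/12 s, in which the tool goes at most 41.7 mm and 7.16 degrees, less where a joint would pass 70% of its speed; a pose out of reach is approached as far as the arm can. A call with a gripper value outside its range is refused whole. "claw" is the closure, from 0 (fully open) to 1 (shut), set as the call begins (left out, the last holds). The fingers move at their own pace and stop on an object; "force" is the grip in N (left out, the last holds). Time passes only in rows, so rows that repeat a pose let the fingers close. It gives the time, the measured TCP pose, the force, the opening and the grip force at its end, in the units of the state.
- ctrl.observe(): the state, without advancing time (a new reading comes with each control period).
- cams.camera(name): name is "side" or "top" or "wrist"; returns a dict with "color" (384x512x3 uint8, red, green, blue), "K" (3x3 intrinsics, pixels), "dist_coeffs" ([k1, k2, p1, p2, k3] as OpenCV has them; the pictures are not rectified), "rvec" (rotation vector, rad) and "tvec" (3), from world to camera coordinates, as OpenCV has them. Camera axes: x right, y down, z forward; pixel columns grow to the right and rows downward; lengths in m; the calibration is good to about 2 mm. A picture is of the moment at which its call begins. There is no depth.
- ticket.close_job(): hands the job in; it is judged then, once.
The state is a dict: "time": time; "joints": joint angles; "dq": joint speeds; "joint_efforts": joint torques, N m; "eef_pos": TCP position; "orientation": TCP orientation; "wrist_force": force on the tool from outside, world axes, zero at the start; "wrist_torque": the same for the moment, N m; "finger_gap": finger opening in m; "grip_force": force on a finger pad.
Only numpy, scipy, OpenCV 4.12 (cv2) and the standard library are available. Lean on these libraries where they do the work, as an engineer would, in place of code of your own. Each camera call takes 0.05 s, during which the arm holds its last target. There are 200 camera calls.

## Working session

There is one attempt and no reset: what is moved stays moved. The work goes in short steps, Python scripts to look and compute and a tool call to move; the robot and the scene stay as the last step left them, time stands still between calls to the robot, and variables do not carry over. Pictures are saved under pics/ and viewed, at most 10 in all, crops included, and the job is handed in when it is done.

Besides the shell and the picture viewer there is one more tool, called after "Call:" in YAML: its name, and indented under it one key for each argument. step_arm: Moves the arm, as the interface text tells. Its arguments: {"type":"object","properties":{"series":{"type":"array"},"claw":{"type":"number"},"force":{"type":"number"}},"required":["series"]}

```bash
mkdir -p pics; ls; cat > h.py <<'E'
import numpy as np, cv2
from rig import ctrl, cams, ticket
def shot(n):
    c=cams.camera(n); c['R']=cv2.Rodrigues(np.array(c['rvec'],float))[0]; c['t']=np.array(c['tvec'],float).ravel(); return c
def ray(c,p):
    u=cv2.undistortPoints(np.array([[p]],float),np.array(c['K'],float),np.array(c['dist_coeffs'],float))[0,0]
    return -c['R'].T@c['t'], c['R'].T@np.array([u[0],u[1],1.])
def onz(c,p,z):
    o,d=ray(c,p); return o+d*(z-o[2])/d[2]
def proj(c,P):
    return cv2.projectPoints(np.array(P,float).reshape(-1,3),np.array(c['rvec'],float),c['t'],np.array(c['K'],float),np.array(c['dist_coeffs'],float))[0].reshape(-1,2)
def save(c,n,crop=None,s=1):
    im=c['color'][:,:,::-1]
    if crop: im=im[crop[1]:crop[3],crop[0]:crop[2]]
    cv2.imwrite('pics/'+n,cv2.resize(im,None,fx=s,fy=s,interpolation=cv2.INTER_CUBIC))
E
python3 - <<'E'
from h import *
import pickle
np.set_printoptions(precision=3,suppress=True)
t=shot('top'); s=shot('side')
pickle.dump((t,s),open('c0.pkl','wb'))
save(t,'top0.png',s=1.5); save(s,'side0.png',s=1.5)
for c in (t,s): print(-c['R'].T@c['t'], c['R'][2])
st=ctrl.observe(); print(st['time'],st['eef_pos'],np.array(st['orientation']),st['finger_gap'])
E
```

```text
pics
[0.457 0.022 1.117] [ 0.065  0.024 -0.998]
[0.367 0.766 0.482] [ 0.21  -0.861 -0.463]
0.1 [ 0.291 -0.609  0.222] [[ 0.902  0.431 -0.001]
 [ 0.431 -0.902  0.002]
 [-0.    -0.002 -1.   ]] 0.08677107753395896
```

View pics/top0.png

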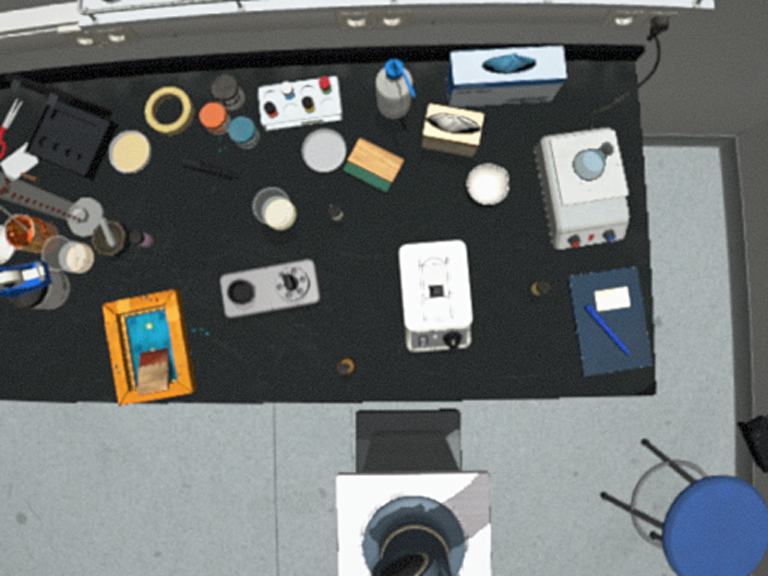

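View pics/side0.png

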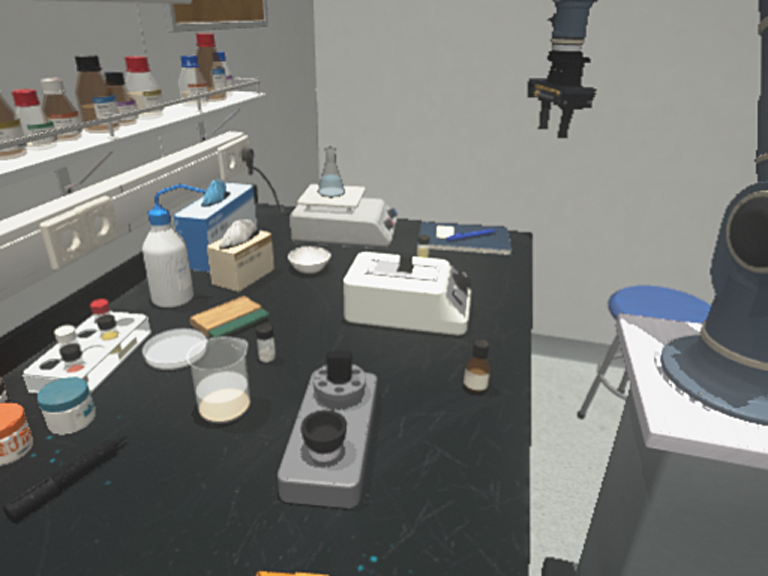

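The top view shows the mixer at about (290,195) in native pixels, with the lock grip as a dark square at (291,194). The stand is at (180,192), with the tube head at (195,189) and the cup at (160,194). The bottle is at (230,244). The side view agrees.

```bash
python3 - <<'E'
from h import *
import pickle
np.set_printoptions(precision=4,suppress=True)
t,s=pickle.load(open('c0.pkl','rb'))
im=t['color']; g=im.max(2); mn=im.min(2)
def big(mask,roi):
    m=np.zeros(mask.shape,np.uint8); x0,y0,x1,y1=roi; m[y0:y1,x0:x1]=mask[y0:y1,x0:x1]*255
    cs=cv2.findContours(m,cv2.RETR_EXTERNAL,cv2.CHAIN_APPROX_NONE)[0]; return max(cs,key=cv2.contourArea)
def rect(c,z,name):
    P=np.array([onz(t,p[0],z)[:2] for p in c],np.float32)
    r=cv2.minAreaRect(P*1000); print(name,r); return r
rect(big(mn>190,(255,150,325,222)),.08,'deck')
rect(big(g<70,(275,180,305,208)),.1115,'lockgrip')
rect(big(g>75,(140,165,220,220)),.034,'stand')
c=big(g<60,(187,178,206,200)); rect(c,.096,'headgrip')
save(t,'crop0.png',(140,150,330,250),4)
print(onz(t,(195,189),.077),onz(t,(230,244),.04))
E
```

```text
deck ((534.2740478515625, -48.74408721923828), (170.48245239257812, 129.6475372314453), 3.5847208499908447)
lockgrip ((521.0365600585938, -47.750267028808594), (19.786191940307617, 16.981468200683594), 88.85824584960938)
stand ((539.3589477539062, 288.8755187988281), (93.6566390991211, 202.4515838623047), 8.955519676208496)
headgrip ((545.0557250976562, 232.5205841064453), (23.723098754882812, 23.27975082397461), 88.84050750732422)
[0.5436 0.2304 0.077 ] [0.3781 0.1328 0.04  ]
```

View pics/crop0.png

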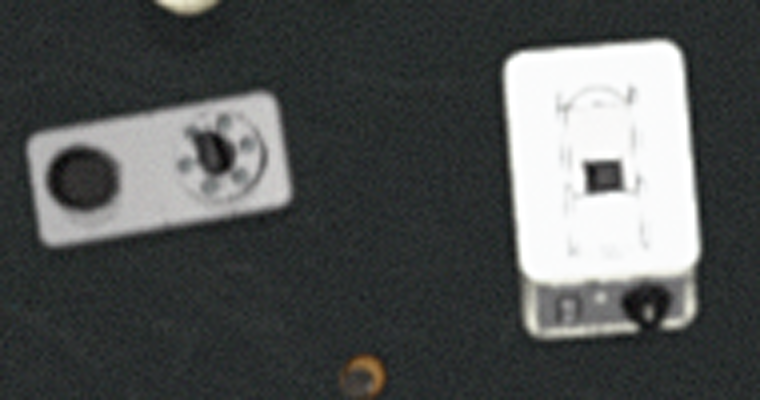

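Estimates from the top view:
- Mixer: yaw about 3.6°, origin about (514,-50) mm.
- Lock grip: about (521,-48) mm.
- Hub: about (564,-47) mm.

The deck width of 130 mm and the stand at 94 x 202 mm match the sizes given. Next I move above the lock.

Call:
step_arm:
  series:
    - {"tx": 0.029,"ty": -0.027,"tz": 0,"twist": 4.4}
    - {"tx": 0.059,"ty": -0.054,"tz": 0,"twist": 8.8}
    - {"tx": 0.088,"ty": -0.081,"tz": 0,"twist": 13.2}
    - {"tx": 0.118,"ty": -0.108,"tz": 0,"twist": 17.6}
    - {"tx": 0.147,"ty": -0.1355,"tz": 0,"twist": 22}
  claw: 0.3
  force: 20

```text
time: 0.52
eef_pos: [0.3656, -0.4213, 0.2221]
orientation: [[0.998, 0.058, -0.0], [0.058, -0.998, 0.001], [-0.0, -0.001, -1.0]]
wrist_force: [0.7, -0.4, -0.4]
finger_gap: 0.064
grip_force: 0.0
```

```bash
cat >> h.py <<'E'
def go(x,y,z,yaw):
    "tool shift/twist from present pose to world TCP point, tool-x yaw deg"
    s=ctrl.observe(); R=np.array(s['orientation']); d=R.T@(np.array([x,y,z])-s['eef_pos'])
    yw=np.degrees(np.arctan2(R[1,0],R[0,0]))
    print('t',round(s['time'],2),'pos',np.round(s['eef_pos'],4),'yaw',round(yw,2),'F',np.round(s['wrist_force'],1),'gap',round(s['finger_gap'],4),'-> shift',np.round(d,4),'twist',round((yw-yaw+180)%360-180,2),'q7',round(s['joints'][6],2))
E
python3 - <<'E'
from h import *
go(.495,-.05,.22,3.6)
E
```

```text
t 0.52 pos [ 0.3656 -0.4213  0.2221] yaw 3.32 F [ 0.7 -0.4 -0.4] gap 0.064 -> shift [ 0.1506 -0.3632  0.0023] twist -0.28 q7 -0.75
```

Call:
step_arm:
  series:
    - {"tx": 0.015,"ty": -0.037,"tz": 0,"twist": 0}
    - {"tx": 0.03,"ty": -0.074,"tz": 0,"twist": 0}
    - {"tx": 0.045,"ty": -0.111,"tz": 0,"twist": 0}
    - {"tx": 0.06,"ty": -0.148,"tz": 0,"twist": 0}
    - {"tx": 0.075,"ty": -0.183,"tz": 0,"twist": 0}

```text
time: 0.93
eef_pos: [0.4288, -0.2338, 0.2224]
orientation: [[0.998, 0.062, -0.0], [0.062, -0.998, 0.0], [-0.0, -0.0, -1.0]]
wrist_force: [1.5, 0.0, 0.2]
finger_gap: 0.0609
grip_force: 0.0
```

Call:
step_arm:
  series:
    - {"tx": 0.015,"ty": -0.037,"tz": 0,"twist": 0}
    - {"tx": 0.03,"ty": -0.074,"tz": 0,"twist": 0}
    - {"tx": 0.045,"ty": -0.111,"tz": 0,"twist": 0}
    - {"tx": 0.06,"ty": -0.148,"tz": 0,"twist": 0}
    - {"tx": 0.073,"ty": -0.176,"tz": 0,"twist": 0}

```text
time: 1.35
eef_pos: [0.491, -0.0523, 0.2225]
orientation: [[0.998, 0.065, 0.0], [0.065, -0.998, 0.001], [0.0, -0.001, -1.0]]
wrist_force: [0.8, 0.2, -0.3]
finger_gap: 0.061
grip_force: 0.0
```

```bash
python3 - <<'E'
from h import *
import pickle
go(.521,-.048,.09,3.6)
w=shot('wrist'); pickle.dump(w,open('w1.pkl','wb')); save(w,'w1.png',s=1.5)
print(-w['R'].T@w['t'],w['R'][2])
print(proj(w,[[.521,-.048,.1115],[.564,-.047,.081]]))
E
```

```text
t 1.35 pos [ 0.491  -0.0523  0.2225] yaw 3.71 F [ 0.8  0.2 -0.3] gap 0.061 -> shift [ 0.0303 -0.0023  0.1325] twist 0.11 q7 -1.55
[ 0.56620301 -0.04796838  0.38538643] [-0.27392673 -0.01674223 -0.96160483]
[[251.92805759 157.69663628]
 [254.04597854 105.93362225]]
```

View pics/w1.png

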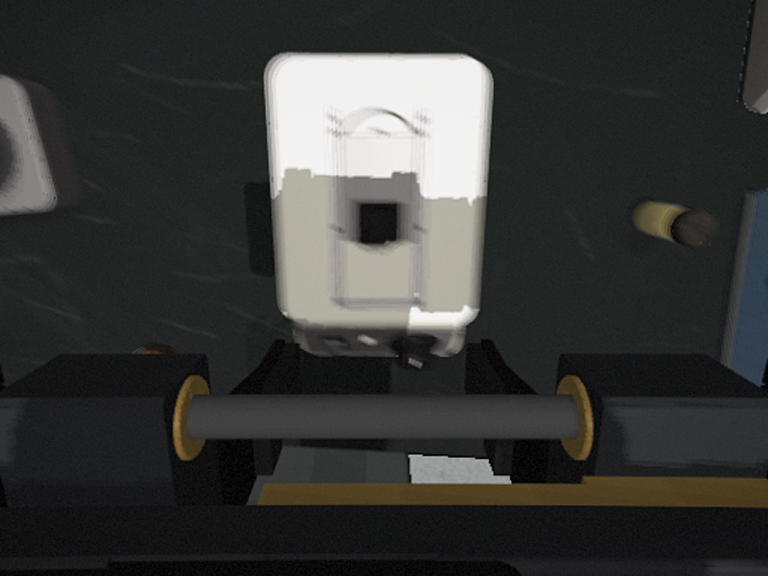

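The lock grip shows as a dark square centred at native (252,148), with rails at columns 227 and 278. The mixer looks square to the tool.

```bash
python3 - <<'E'
from h import *
np.set_printoptions(precision=4,suppress=True)
w=shot('wrist')
im=w['color']; m=np.zeros(im.shape[:2],np.uint8); m[125:172,225:280]=(im.max(2)[125:172,225:280]<60)*255
c=max(cv2.findContours(m,0,1)[0],key=cv2.contourArea)
P=np.array([onz(w,p[0],.1115)[:2] for p in c],np.float32)*1000; r=cv2.minAreaRect(P); print(r,cv2.boundingRect(c))
x,y=np.array(r[0])/1000
d=(im.min(2)>120).astype(np.uint8)*255; d[225:]=0;
c=max(cv2.findContours(cv2.morphologyEx(d,cv2.MORPH_CLOSE,np.ones((25,25))),0,1)[0],key=cv2.contourArea)
print('deck',cv2.minAreaRect(np.array([onz(w,p[0],.08)[:2] for p in c],np.float32)*1000))
go(x,y,.092,3.6)
E
```

```text
((527.4788818359375, -50.4232292175293), (25.142431259155273, 26.593217849731445), 2.8451972007751465) (248, 139, 32, 30)
deck ((535.5005493164062, -50.3031005859375), (169.22364807128906, 129.2752685546875), 3.2996480464935303)
t 1.45 pos [ 0.4921 -0.0496  0.2226] yaw 4.13 F [ 0.3 -0.7 -0.1] gap 0.0609 -> shift [0.035  0.0037 0.1306] twist 0.53 q7 -1.55
```

Call:
step_arm:
  series:
    - {"tx": 0.032,"ty": 0.002,"tz": 0.03,"twist": 0.4}
    - {"tx": 0.032,"ty": 0.002,"tz": 0.065,"twist": 0.4}
    - {"tx": 0.032,"ty": 0.002,"tz": 0.1,"twist": 0.4}
    - {"tx": 0.032,"ty": 0.002,"tz": 0.12,"twist": 0.4}
    - {"tx": 0.032,"ty": 0.002,"tz": 0.13,"twist": 0.4}

```text
time: 1.87
eef_pos: [0.5202, -0.0569, 0.0891]
orientation: [[0.999, 0.054, -0.007], [0.054, -0.999, -0.0], [-0.007, -0.0, -1.0]]
wrist_force: [-0.9, -0.2, 0.7]
finger_gap: 0.0609
grip_force: 0.0
```

Call:
step_arm:
  series:
    - {"tx": 0}
    - {"tx": 0}
    - {"tx": 0}
    - {"tx": 0}
  claw: 0.9
  force: 20

```text
invalid input
```

```bash
python3 - <<'E'
from h import *
go(.521,-.05,.092,3.6)
w=shot('wrist'); save(w,'w2.png',(100,50,400,340),2.0)
E
```

```text
t 1.87 pos [ 0.5202 -0.0569  0.0891] yaw 3.08 F [-0.9 -0.2  0.7] gap 0.0609 -> shift [ 0.0012 -0.0069 -0.0029] twist -0.52 q7 -1.64
```

View pics/w2.png

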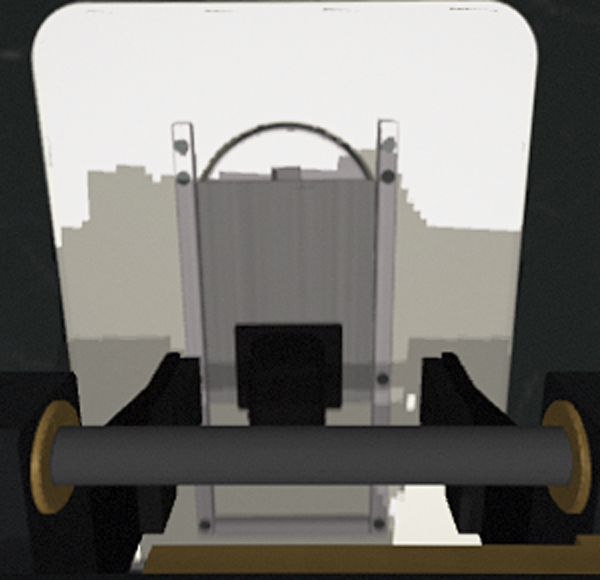

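The lock grip sits between the open fingers, a few mm left of their middle (grip at col 288, finger middle at col 310). I shift y and close.

Call:
step_arm:
  series:
    - {"tx": 0.003,"ty": -0.005,"tz": 0,"twist": -0.4}
    - {"tx": 0.003,"ty": -0.005,"tz": 0,"twist": -0.4}
    - {"tx": 0.003,"ty": -0.005,"tz": 0,"twist": -0.4}

```text
time: 2.17
eef_pos: [0.5272, -0.0505, 0.0943]
orientation: [[0.998, 0.062, 0.004], [0.062, -0.998, -0.0], [0.004, 0.0, -1.0]]
wrist_force: [-0.5, 0.2, 0.7]
finger_gap: 0.0606
grip_force: 0.0
```

Call:
step_arm:
  series:
    - {"tx": 0,"ty": 0,"tz": 0,"twist": 0}
    - {"tx": 0,"ty": 0,"tz": 0,"twist": 0}
    - {"tx": 0,"ty": 0,"tz": 0,"twist": 0}
    - {"tx": 0,"ty": 0,"tz": 0,"twist": 0}
    - {"tx": 0,"ty": 0,"tz": 0,"twist": 0}
  claw: 0.9
  force: 20

```text
time: 2.58
eef_pos: [0.5257, -0.0509, 0.0928]
orientation: [[0.998, 0.062, 0.0], [0.062, -0.998, -0.0], [0.0, 0.0, -1.0]]
wrist_force: [-0.5, -0.9, 0.1]
finger_gap: 0.0351
grip_force: 0.0
```

Call:
step_arm:
  series:
    - {"tx": 0,"ty": 0,"tz": 0.005,"twist": 0}
    - {"tx": 0,"ty": 0,"tz": 0.005,"twist": 0}
    - {"tx": 0,"ty": 0,"tz": 0.005,"twist": 0}
    - {"tx": 0,"ty": 0,"tz": 0.005,"twist": 0}
    - {"tx": 0,"ty": 0,"tz": 0.005,"twist": 0}

```text
time: 3.0
eef_pos: [0.525, -0.0506, 0.087]
orientation: [[0.998, 0.062, -0.001], [0.062, -0.998, 0.0], [-0.001, -0.0, -1.0]]
wrist_force: [0.3, 0.7, -4.9]
finger_gap: 0.0177
grip_force: 20.0
```

Call:
step_arm:
  series:
    - {"tx": -0.01,"ty": 0,"tz": 0,"twist": 0}
    - {"tx": -0.02,"ty": 0,"tz": 0,"twist": 0}
    - {"tx": -0.028,"ty": 0,"tz": 0,"twist": 0}
    - {"tx": -0.034,"ty": 0,"tz": 0,"twist": 0}
    - {"tx": -0.036,"ty": 0,"tz": 0,"twist": 0}

```text
time: 3.42
eef_pos: [0.488, -0.0529, 0.0871]
orientation: [[0.998, 0.062, -0.001], [0.062, -0.998, 0.0], [-0.001, -0.0, -1.0]]
wrist_force: [4.5, 0.9, -16.0]
finger_gap: 0.0175
grip_force: 20.0
```

Call:
step_arm:
  series:
    - {"tx": -0.003,"ty": 0,"tz": 0,"twist": 0}
    - {"tx": -0.006,"ty": 0,"tz": 0,"twist": 0}
    - {"tx": -0.008,"ty": 0,"tz": 0,"twist": 0}
    - {"tx": -0.008,"ty": 0,"tz": 0,"twist": 0}

```text
time: 3.75
eef_pos: [0.4869, -0.0529, 0.0879]
orientation: [[0.998, 0.062, 0.012], [0.062, -0.998, 0.002], [0.012, -0.001, -1.0]]
wrist_force: [15.5, 1.2, -22.9]
finger_gap: 0.0178
grip_force: 20.0
```

The lock stopped against about 15 N after 38 mm of travel, so it is at the front stop. I release, lift and look.

Call:
step_arm:
  series:
    - {"tx": 0.004,"ty": 0,"tz": 0,"twist": 0}
    - {"tx": 0.004,"ty": 0,"tz": 0,"twist": 0}
    - {"tx": 0.004,"ty": 0,"tz": 0,"twist": 0}
    - {"tx": 0.004,"ty": 0,"tz": 0,"twist": 0}
    - {"tx": 0.004,"ty": 0,"tz": 0,"twist": 0}
  claw: 0.2

```text
time: 4.17
eef_pos: [0.4854, -0.0535, 0.088]
orientation: [[0.998, 0.062, 0.0], [0.062, -0.998, -0.001], [0.0, 0.001, -1.0]]
wrist_force: [0.5, 0.5, 0.3]
finger_gap: 0.0437
grip_force: 0.0
```

Call:
step_arm:
  series:
    - {"tx": 0,"ty": 0,"tz": -0.02,"twist": 0}
    - {"tx": 0,"ty": 0,"tz": -0.06,"twist": 0}
    - {"tx": 0,"ty": 0,"tz": -0.1,"twist": 0}
    - {"tx": 0,"ty": 0,"tz": -0.13,"twist": 0}
    - {"tx": 0,"ty": 0,"tz": -0.13,"twist": 0}

```text
time: 4.58
eef_pos: [0.4895, -0.0534, 0.2242]
orientation: [[0.998, 0.061, 0.013], [0.061, -0.998, -0.002], [0.013, 0.002, -1.0]]
wrist_force: [1.4, -0.5, -0.2]
finger_gap: 0.0683
grip_force: 0.0
```

Call:
step_arm:
  series:
    - {"tx": 0,"ty": 0,"tz": 0,"twist": 0}
    - {"tx": 0,"ty": 0,"tz": 0,"twist": 0}
    - {"tx": 0,"ty": 0,"tz": 0,"twist": 0}

```text
time: 4.83
eef_pos: [0.4844, -0.0533, 0.2161]
orientation: [[0.998, 0.062, -0.003], [0.062, -0.998, 0.0], [-0.003, -0.0, -1.0]]
wrist_force: [-0.1, 0.8, 0.4]
finger_gap: 0.0692
grip_force: 0.0
```

```bash
python3 - <<'E'
from h import *
import pickle
np.set_printoptions(precision=2,suppress=True)
go(.55,.23,.22,3.6)
w=shot('wrist'); t=shot('top'); pickle.dump((w,t),open('w3.pkl','wb'))
print(proj(w,[.565,-.0485,.081]),proj(t,[.565,-.0485,.081]))
save(w,'w3.png',(160,40,360,190),4)
E
```

```text
t 4.83 pos [ 0.48 -0.05  0.22] yaw 3.54 F [-0.1  0.8  0.4] gap 0.0692 -> shift [ 0.08 -0.28 -0.  ] twist -0.06 q7 -1.56
[[254.75  96.79]] [[289.68 179.64]]
```

View pics/w3.png

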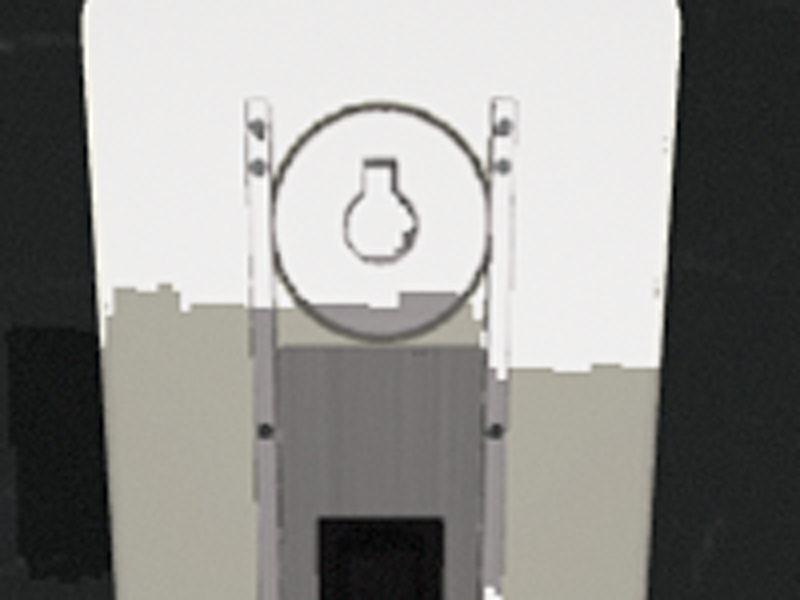

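The hub is uncovered. In the crop its ring is centred at (381,221) and the keyway notch ends at (380,160), pointing almost straight along mixer +x. The lock plate is forward and clear.

```bash
python3 - <<'E'
from h import *
import pickle
np.set_printoptions(precision=4,suppress=True)
w,t=pickle.load(open('w3.pkl','rb'))
f=lambda x,y:onz(w,((x+.5)/4-.5+160,(y+.5)/4-.5+40),.081)
P=np.array([f(*p)[:2] for p in [(381,104),(381,340),(272,210),(491,210),(305,140),(457,140)]])
A=np.c_[2*P,np.ones(6)]; s=np.linalg.lstsq(A,(P**2).sum(1),rcond=None)[0]; print('hub',s[:2],'r',np.sqrt(s[2]+s[0]**2+s[1]**2))
k=f(380,160)[:2]; v=k-s[:2]; print('key',k,np.linalg.norm(v),np.degrees(np.arctan2(v[1],v[0])))
k=(f(363,175)+f(396,175))[:2]/2; v=k-s[:2]; print('key2',np.linalg.norm(v),np.degrees(np.arctan2(v[1],v[0])))
a,b=f(258,140)[:2],f(503,140)[:2]; c,d=f(265,430)[:2],f(495,430)[:2]; v=(a+b-c-d); print('rail yaw',np.degrees(np.arctan2(v[1],v[0])),np.linalg.norm(a-b))
# head in top view
im=t['color']; save(t,'t3.png',(170,165,220,215),12)
E
```

```text
hub [ 0.5656 -0.0487] r 0.024726005398360507
key [ 0.5794 -0.0475] 0.013829765942042193 4.732418458693743
key2 0.010725506706079406 5.681652474007899
rail yaw 3.3956537461045637 0.05374176816833364
```

Call:
step_arm:
  series:
    - {"tx": 0.008,"ty": -0.04,"tz": 0,"twist": 0}
    - {"tx": 0.016,"ty": -0.08,"tz": 0,"twist": 0}
    - {"tx": 0.023,"ty": -0.12,"tz": 0,"twist": 0}
    - {"tx": 0.03,"ty": -0.16,"tz": 0,"twist": 0}
    - {"tx": 0.03,"ty": -0.2,"tz": 0,"twist": 0}
  claw: 0.2

```text
time: 5.35
eef_pos: [0.5036, 0.1499, 0.2165]
orientation: [[0.998, 0.061, -0.001], [0.061, -0.998, 0.0], [-0.001, -0.0, -1.0]]
wrist_force: [1.5, 0.6, 0.1]
finger_gap: 0.0695
grip_force: 0.0
```

Call:
step_arm:
  series:
    - {"tx": 0,"ty": -0.04,"tz": 0,"twist": 0}
    - {"tx": 0,"ty": -0.06,"tz": 0,"twist": 0}
    - {"tx": 0,"ty": -0.07,"tz": 0,"twist": 0}
    - {"tx": 0,"ty": -0.07,"tz": 0,"twist": 0}
    - {"tx": 0,"ty": -0.07,"tz": 0,"twist": 0}

```text
time: 5.77
eef_pos: [0.4989, 0.2167, 0.2167]
orientation: [[0.998, 0.061, -0.001], [0.061, -0.998, -0.002], [-0.002, 0.002, -1.0]]
wrist_force: [0.3, -0.3, 0.8]
finger_gap: 0.0695
grip_force: 0.0
```

```bash
python3 - <<'E'
from h import *
import pickle
go(.545,.231,.08,3.6)
w=shot('wrist'); pickle.dump(w,open('w4.pkl','wb'))
u=proj(w,[.5445,.231,.09])[0]; print(u)
save(w,'w4.png',(int(u[0])-75,max(0,int(u[1])-60),int(u[0])+75,int(u[1])+60),5); print(int(u[0])-75,max(0,int(u[1])-60))
E
```

```text
t 5.77 pos [0.4989 0.2167 0.2167] yaw 3.5 F [ 0.3 -0.3  0.8] gap 0.0695 -> shift [ 0.0471 -0.0117  0.1366] twist -0.1 q7 -2.14
[241.5091939  136.93430325]
166 76
```

View pics/w4.png

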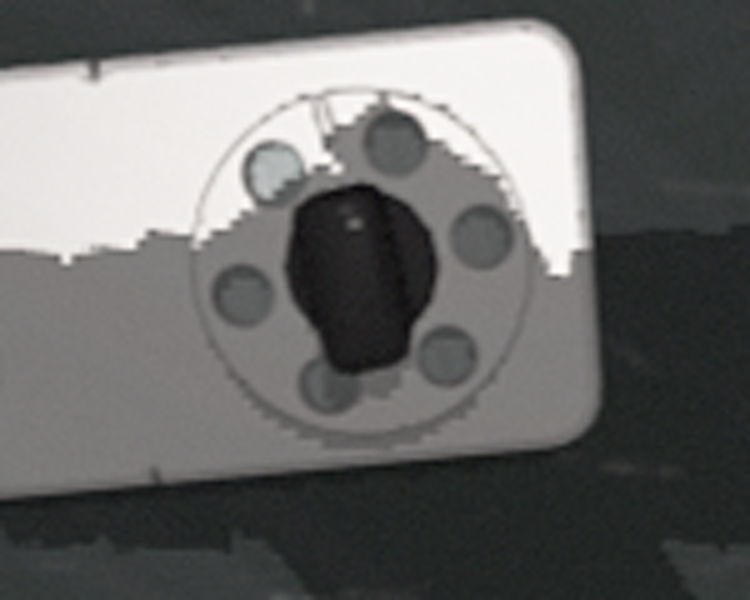

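The disc is centred in the crop at (361,262). The rib shows at (322,115), a little left of straight up, and the bar lies along the same direction.

```bash
python3 - <<'E'
from h import *
import pickle
np.set_printoptions(precision=4,suppress=True)
w=pickle.load(open('w4.pkl','rb'))
f=lambda x,y,z=.058:onz(w,((x+.5)/5-.5+166,(y+.5)/5-.5+76),z)[:2]
P=np.array([f(*p) for p in [(361,87),(192,262),(530,262),(245,140),(480,140),(361,435)]])
A=np.c_[2*P,np.ones(len(P))]; s=np.linalg.lstsq(A,(P**2).sum(1),rcond=None)[0]; r=np.sqrt(s[2]+s[0]**2+s[1]**2); print('disc',s[:2],'r',r)
v=f(322,115)-s[:2]; print('rib',np.linalg.norm(v),np.degrees(np.arctan2(v[1],v[0])))
q=np.array([f(*p) for p in [(273,172),(394,141),(481,236),(447,355),(329,384),(243,294)]])-s[:2]; print('pockets',np.degrees(np.arctan2(q[:,1],q[:,0])),np.linalg.norm(q,axis=1),q.mean(0))
# bar edges on top face
for a,b in [((382,195),(410,340)),((292,270),(330,372))]:
    d=f(*a,.09)-f(*b,.09); print(np.degrees(np.arctan2(d[1],d[0])))
yaw=np.degrees(np.arctan2(v[1],v[0]))
go(s[0],s[1],.062,yaw)
print(ctrl.observe()['joints'])
E
```

```text
disc [0.5487 0.2359] r 0.03356677146675741
rib 0.02980383818899585 17.71615871989318
pockets [  46.6701  -11.7344  -72.0563 -132.358   166.4931  105.8226] [0.025  0.025  0.0243 0.0242 0.0243 0.0244] [0.0004 0.0002]
14.106397538821179
22.85668732504643
t 5.82 pos [0.4992 0.2157 0.2168] yaw 3.39 F [-0.1 -0.6 -0.4] gap 0.0694 -> shift [ 0.0507 -0.0175  0.1547] twist -14.32 q7 -2.14
[-0.114   0.2978 -0.4562  1.8318  0.151   1.0479 -2.1403]
```

Call:
step_arm:
  series:
    - {"tx": 0.025,"ty": -0.009,"tz": 0.01,"twist": -5}
    - {"tx": 0.05,"ty": -0.0175,"tz": 0.03,"twist": -10}
    - {"tx": 0.05,"ty": -0.0175,"tz": 0.06,"twist": -14}
    - {"tx": 0.05,"ty": -0.0175,"tz": 0.09,"twist": -14}
    - {"tx": 0.05,"ty": -0.0175,"tz": 0.1,"twist": -14}
  claw: 0.5

```text
time: 6.23
eef_pos: [0.5463, 0.234, 0.1129]
orientation: [[0.955, 0.297, -0.007], [0.297, -0.955, -0.005], [-0.008, 0.003, -1.0]]
wrist_force: [-0.8, -0.9, -0.4]
finger_gap: 0.0472
grip_force: 0.0
```

Call:
step_arm:
  series:
    - {"tx": 0,"ty": 0,"tz": 0,"twist": 0}
    - {"tx": 0,"ty": 0,"tz": 0,"twist": 0}
    - {"tx": 0,"ty": 0,"tz": 0,"twist": 0}

```text
time: 6.48
eef_pos: [0.5491, 0.2385, 0.1195]
orientation: [[0.954, 0.3, 0.003], [0.3, -0.954, 0.001], [0.003, 0.0, -1.0]]
wrist_force: [-0.7, 0.6, 0.5]
finger_gap: 0.0436
grip_force: 0.0
```

```bash
python3 - <<'E'
from h import *
import pickle
go(.5487,.2359,.064,17.4)
w=shot('wrist'); save(w,'w5.png',(120,60,400,340),2)
E
```

```text
t 6.48 pos [0.5491 0.2385 0.1195] yaw 17.48 F [-0.7  0.6  0.5] gap 0.0436 -> shift [-0.0013  0.0024  0.0555] twist 0.08 q7 -1.99
```

View pics/w5.png

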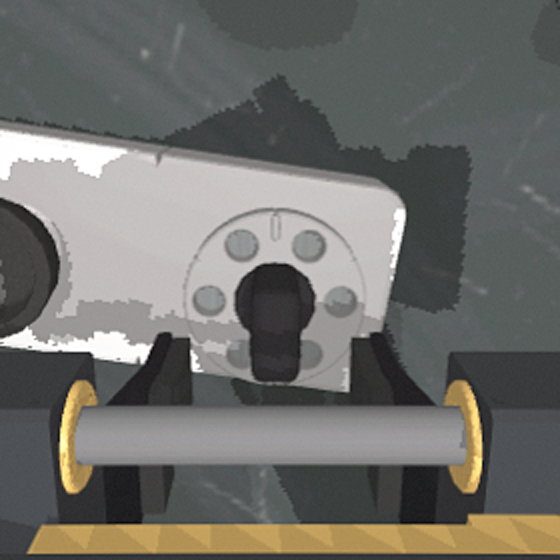

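The view is well aligned: the rib points straight up at col 275, and the bar at col 274 lies midway between the fingers (188 and 360). I descend and grip.

Call:
step_arm:
  series:
    - {"tx": -0.001,"ty": 0.0,"tz": 0.02,"twist": 0}
    - {"tx": -0.001,"ty": 0.0,"tz": 0.04,"twist": 0}
    - {"tx": -0.001,"ty": 0.0,"tz": 0.052,"twist": 0}
    - {"tx": -0.001,"ty": 0.0,"tz": 0.055,"twist": 0}
    - {"tx": -0.001,"ty": 0.0,"tz": 0.055,"twist": 0}

```text
time: 6.95
eef_pos: [0.5468, 0.2383, 0.0626]
orientation: [[0.953, 0.301, -0.0], [0.301, -0.953, -0.0], [-0.0, 0.0, -1.0]]
wrist_force: [-0.3, 0.3, 0.3]
finger_gap: 0.0431
grip_force: 0.0
```

Call:
step_arm:
  series:
    - {"tx": 0,"ty": 0,"tz": 0,"twist": 0}
    - {"tx": 0,"ty": 0,"tz": 0,"twist": 0}
    - {"tx": 0,"ty": 0,"tz": 0,"twist": 0}
    - {"tx": 0,"ty": 0,"tz": 0,"twist": 0}
    - {"tx": 0,"ty": 0,"tz": 0,"twist": 0}
  claw: 1.0
  force: 40

```text
time: 7.37
eef_pos: [0.5472, 0.2383, 0.0631]
orientation: [[0.953, 0.301, 0.001], [0.301, -0.953, -0.0], [0.001, 0.0, -1.0]]
wrist_force: [0.1, -1.0, 2.2]
finger_gap: 0.0182
grip_force: 0.9
```

Call:
step_arm:
  series:
    - {"tx": 0,"ty": 0,"tz": 0,"twist": 0}
    - {"tx": 0,"ty": 0,"tz": 0,"twist": 0}
    - {"tx": 0,"ty": 0,"tz": 0,"twist": 0}
    - {"tx": 0,"ty": 0,"tz": 0,"twist": 0}

```text
time: 7.7
eef_pos: [0.5473, 0.2381, 0.0629]
orientation: [[0.954, 0.301, 0.001], [0.301, -0.954, -0.0], [0.001, 0.001, -1.0]]
wrist_force: [-0.1, -1.3, 3.7]
finger_gap: 0.0157
grip_force: 39.9
```

Call:
step_arm:
  series:
    - {"tx": 0,"ty": 0,"tz": -0.03,"twist": 0}
    - {"tx": 0,"ty": 0,"tz": -0.065,"twist": 0}
    - {"tx": 0,"ty": 0,"tz": -0.1,"twist": 0}
    - {"tx": 0,"ty": 0,"tz": -0.12,"twist": 0}
    - {"tx": 0,"ty": 0,"tz": -0.12,"twist": 0}

```text
time: 8.12
eef_pos: [0.549, 0.2404, 0.1874]
orientation: [[0.953, 0.302, 0.008], [0.302, -0.953, 0.004], [0.009, -0.002, -1.0]]
wrist_force: [0.5, 0.6, -2.0]
finger_gap: 0.0158
grip_force: 39.9
```

```bash
python3 - <<'E'
from h import *
go(.565,-.0487,.183,5.2)
E
```

```text
t 8.12 pos [0.549  0.2404 0.1874] yaw 17.56 F [ 0.5  0.6 -2. ] gap 0.0158 -> shift [-0.072   0.2805  0.0032] twist 12.36 q7 -1.95
```

Call:
step_arm:
  series:
    - {"tx": -0.008,"ty": 0.032,"tz": 0,"twist": 3}
    - {"tx": -0.018,"ty": 0.07,"tz": 0,"twist": 6}
    - {"tx": -0.028,"ty": 0.108,"tz": 0,"twist": 9}
    - {"tx": -0.037,"ty": 0.146,"tz": 0,"twist": 12.3}
    - {"tx": -0.046,"ty": 0.184,"tz": 0,"twist": 12.3}

```text
time: 8.53
eef_pos: [0.5571, 0.0473, 0.1809]
orientation: [[0.996, 0.09, -0.003], [0.09, -0.996, -0.0], [-0.003, -0.0, -1.0]]
wrist_force: [1.2, -0.5, -1.1]
finger_gap: 0.0161
grip_force: 39.9
```

```bash
python3 - <<'E'
from h import *
go(.565,-.0487,.183,5.2)
E
```

```text
t 8.53 pos [0.5571 0.0473 0.1809] yaw 5.17 F [ 1.2 -0.5 -1.1] gap 0.0161 -> shift [-0.0008  0.0964 -0.0021] twist -0.03 q7 -1.79
```

Call:
step_arm:
  series:
    - {"tx": -0.001,"ty": 0.038,"tz": 0,"twist": 0}
    - {"tx": -0.002,"ty": 0.072,"tz": 0,"twist": 0}
    - {"tx": -0.0025,"ty": 0.09,"tz": 0,"twist": 0}
    - {"tx": -0.0025,"ty": 0.0975,"tz": 0,"twist": 0}
    - {"tx": -0.0025,"ty": 0.0975,"tz": 0,"twist": 0}

```text
time: 8.95
eef_pos: [0.5641, -0.0502, 0.1811]
orientation: [[0.996, 0.088, -0.002], [0.088, -0.996, -0.0], [-0.002, -0.0, -1.0]]
wrist_force: [0.1, -0.2, -2.0]
finger_gap: 0.0161
grip_force: 39.9
```

Call:
step_arm:
  series:
    - {"tx": 0,"ty": 0,"tz": 0,"twist": 0}
    - {"tx": 0,"ty": 0,"tz": 0,"twist": 0}
    - {"tx": 0,"ty": 0,"tz": 0,"twist": 0}
    - {"tx": 0,"ty": 0,"tz": 0,"twist": 0}
    - {"tx": 0,"ty": 0,"tz": 0,"twist": 0}

```text
time: 9.37
eef_pos: [0.5649, -0.047, 0.1826]
orientation: [[0.996, 0.093, 0.0], [0.093, -0.996, 0.0], [0.0, -0.0, -1.0]]
wrist_force: [-0.4, 0.1, -1.2]
finger_gap: 0.0159
grip_force: 39.9
```

```bash
python3 - <<'E'
from h import *
go(.565,-.0487,.183,5.2)
w=shot('wrist'); s=shot('side')
import pickle; pickle.dump((w,s),open('w6.pkl','wb'))
save(s,'s6.png',(215,120,335,240),5); print(proj(s,[[.5656,-.0487,.081],[.5656,-.0487,.13]]))
E
```

```text
t 9.37 pos [ 0.5649 -0.047   0.1826] yaw 5.36 F [-0.4  0.1 -1.2] gap 0.0159 -> shift [-0.      0.0017 -0.0004] twist 0.16 q7 -1.61
[[254.12060221 178.42069089]
 [254.5487053  161.01291309]]
```

View pics/s6.png

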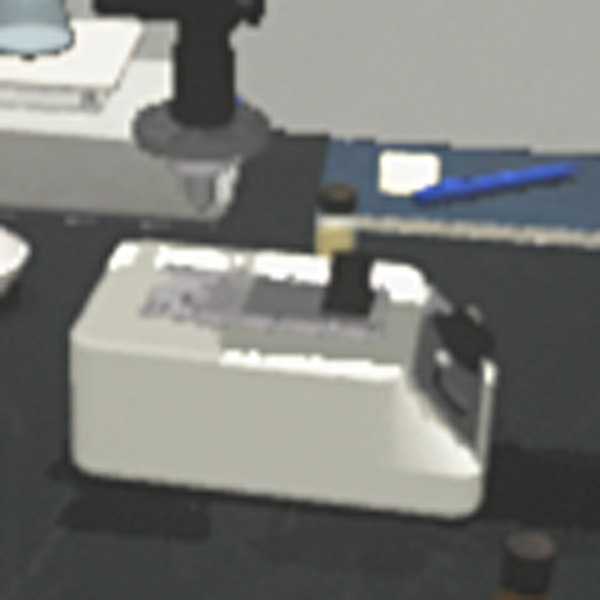

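The side view shows the head held upright over the hub. The disc spans crop columns 133 to 272 and the tip is at about (206,213). I check the fit by comparing these with the projected head.

```bash
python3 - <<'E'
from h import *
import pickle
np.set_printoptions(precision=2,suppress=True)
w,s=pickle.load(open('w6.pkl','rb'))
cr=lambda P:((proj(s,P)-[215,120])+.5)*5-.5
c=np.array([.5656,-.047,0]); a=np.linspace(0,6.28,60)
ring=lambda z,r:np.c_[c[0]+r*np.cos(a),c[1]+r*np.sin(a),0*a+z]
R=np.r_[cr(ring(.1776,.034)),cr(ring(.1676,.034))]; print('disc cols',R.min(0),R.max(0))
print('tip',cr(ring(.1296,.005)).min(0),cr(ring(.1296,.005)).max(0))
im=s['color'].astype(int)
for r in (145,146,147): print(r,im[r,236:276].sum(1)//3)
for r in (157,158,159,160,161): print(r,im[r,244:266].sum(1)//3)
print(cr([[.5656,-.047,.14]]),proj(s,[.5656,-.047,.1776]))
E
```

```text
disc cols [132.26  96.34] [269.72 163.53]
tip [189.05 205.21] [208.75 212.9 ]
145 [223 224 225 229 233 152  93  97 100 100 101 101 104 107  98  81  71  69
  69  64  63  66  67  70  76  88  93  95  91  88  87  85  92 127 137 137
 163 173 172 171]
146 [226 227 227 230 234 152  88  96 103 107 107 107 107 102  99  91  89  90
  90  85  80  81  83  86  88  90  95  96  93  89  88  87  81  74  70  72
 123 140 140 139]
147 [194 198 200 207 210 159 101  89  98 102 104 108 103  92  89  90  93  97
  97  92  89  88  88  88  88  90  92  93  93  92  90  87  81  72  68  67
  73  74  74  74]
157 [138 138 137 139 139 140 133 126 115 117 123 125 114  98 163 198 202 129
  68  63  67  69]
158 [138 136 136 137 138 139 134 131 117 117 123 123 114  97 166 194 199 128
  67  64  68  68]
159 [136 136 135 134 135 136 139 137 121 117 123 122 113  95 161 190 180 114
  66  66  69  68]
160 [136 135 134 134 134 135 137 138 129 122 123 121 111 111 152 168 142  91
  66  67  68  68]
161 [135 136 134 134 134 134 135 136 137 131 119 110 117 134 141 141  99  67
  64  68  69  69]
[[199.36 189.98]] [[254.82 143.47]]
```

The disc edges and tip match the projection to within 1 mm. I descend to just above the hub.

Call:
step_arm:
  series:
    - {"tx": 0,"ty": 0,"tz": 0.015,"twist": 0}
    - {"tx": 0,"ty": 0,"tz": 0.03,"twist": 0}
    - {"tx": 0,"ty": 0,"tz": 0.04,"twist": 0}
    - {"tx": 0,"ty": 0,"tz": 0.043,"twist": 0}
    - {"tx": 0,"ty": 0,"tz": 0.043,"twist": 0}

```text
time: 9.88
eef_pos: [0.5643, -0.0482, 0.1387]
orientation: [[0.996, 0.092, -0.002], [0.092, -0.996, 0.0], [-0.002, -0.0, -1.0]]
wrist_force: [0.6, -0.5, -3.0]
finger_gap: 0.0153
grip_force: 39.9
```

Call:
step_arm:
  series:
    - {"tx": 0,"ty": 0,"tz": 0,"twist": 0}
    - {"tx": 0,"ty": 0,"tz": 0,"twist": 0}
    - {"tx": 0,"ty": 0,"tz": 0,"twist": 0}
    - {"tx": 0,"ty": 0,"tz": 0,"twist": 0}
    - {"tx": 0,"ty": 0,"tz": 0,"twist": 0}

```text
time: 10.3
eef_pos: [0.5651, -0.0483, 0.14]
orientation: [[0.996, 0.091, 0.001], [0.091, -0.996, -0.0], [0.001, 0.0, -1.0]]
wrist_force: [0.1, -0.1, -1.0]
finger_gap: 0.0157
grip_force: 39.9
```

```bash
python3 - <<'E'
from h import *
go(.565,-.0487,.134,5.2)
E
```

```text
t 10.3 pos [ 0.5651 -0.0483  0.14  ] yaw 5.24 F [ 0.1 -0.1 -1. ] gap 0.0157 -> shift [-0.0001  0.0003  0.006 ] twist 0.04 q7 -1.63
```

Call:
step_arm:
  series:
    - {"tx": 0,"ty": 0.0003,"tz": 0.004,"twist": 0}
    - {"tx": 0,"ty": 0.0003,"tz": 0.007,"twist": 0}
    - {"tx": 0,"ty": 0.0003,"tz": 0.009,"twist": 0}
    - {"tx": 0,"ty": 0.0003,"tz": 0.01,"twist": 0}
    - {"tx": 0,"ty": 0.0003,"tz": 0.01,"twist": 0}

```text
time: 10.72
eef_pos: [0.5646, -0.0486, 0.1291]
orientation: [[0.996, 0.091, -0.001], [0.091, -0.996, 0.0], [-0.001, -0.0, -1.0]]
wrist_force: [0.2, 1.0, -2.3]
finger_gap: 0.0159
grip_force: 39.9
```

Call:
step_arm:
  series:
    - {"tx": 0,"ty": 0,"tz": 0.002,"twist": 0}
    - {"tx": 0,"ty": 0,"tz": 0.004,"twist": 0}
    - {"tx": 0,"ty": 0,"tz": 0.006,"twist": 0}
    - {"tx": 0,"ty": 0,"tz": 0.007,"twist": 0}
    - {"tx": 0,"ty": 0,"tz": 0.007,"twist": 0}

```text
time: 11.13
eef_pos: [0.5647, -0.0486, 0.1222]
orientation: [[0.996, 0.091, -0.0], [0.091, -0.996, 0.0], [-0.0, -0.0, -1.0]]
wrist_force: [0.4, -0.2, -2.2]
finger_gap: 0.0154
grip_force: 39.9
```

Call:
step_arm:
  series:
    - {"tx": 0,"ty": 0,"tz": 0.003,"twist": 0}
    - {"tx": 0,"ty": 0,"tz": 0.006,"twist": 0}
    - {"tx": 0,"ty": 0,"tz": 0.008,"twist": 0}
    - {"tx": 0,"ty": 0,"tz": 0.009,"twist": 0}
    - {"tx": 0,"ty": 0,"tz": 0.009,"twist": 0}

```text
time: 11.55
eef_pos: [0.5646, -0.0486, 0.1132]
orientation: [[0.996, 0.091, -0.001], [0.091, -0.996, -0.0], [-0.001, -0.0, -1.0]]
wrist_force: [1.0, -0.6, -1.5]
finger_gap: 0.0156
grip_force: 39.9
```

The key slipped straight in with no contact force. I now press home and down on the spring.

Call:
step_arm:
  series:
    - {"tx": 0,"ty": 0,"tz": 0.002,"twist": 0}
    - {"tx": 0,"ty": 0,"tz": 0.004,"twist": 0}
    - {"tx": 0,"ty": 0,"tz": 0.006,"twist": 0}
    - {"tx": 0,"ty": 0,"tz": 0.008,"twist": 0}
    - {"tx": 0,"ty": 0,"tz": 0.01,"twist": 0}

```text
time: 11.97
eef_pos: [0.5652, -0.0487, 0.1046]
orientation: [[0.996, 0.091, 0.001], [0.091, -0.996, -0.0], [0.001, 0.001, -1.0]]
wrist_force: [-3.5, -0.6, 19.5]
finger_gap: 0.016
grip_force: 39.9
```

Call:
step_arm:
  series:
    - {"tx": 0,"ty": 0,"tz": 0.001,"twist": 0}
    - {"tx": 0,"ty": 0,"tz": 0.002,"twist": 0}
    - {"tx": 0,"ty": 0,"tz": 0.003,"twist": 0}
    - {"tx": 0,"ty": 0,"tz": 0.003,"twist": 0}
    - {"tx": 0,"ty": 0,"tz": 0.003,"twist": 0}

```text
time: 12.38
eef_pos: [0.5654, -0.0487, 0.1046]
orientation: [[0.996, 0.091, 0.001], [0.091, -0.996, -0.002], [0.001, 0.002, -1.0]]
wrist_force: [-8.3, -1.5, 25.0]
finger_gap: 0.0157
grip_force: 40.0
```

Call:
step_arm:
  series:
    - {"tx": 0,"ty": 0,"tz": 0,"twist": 0}
    - {"tx": 0,"ty": 0,"tz": 0,"twist": 0}
    - {"tx": 0,"ty": 0,"tz": 0,"twist": 0}
    - {"tx": 0,"ty": 0,"tz": 0,"twist": 0}
    - {"tx": 0,"ty": 0,"tz": 0,"twist": 0}

```text
time: 12.8
eef_pos: [0.5654, -0.0486, 0.1046]
orientation: [[0.996, 0.091, 0.001], [0.091, -0.996, -0.002], [0.001, 0.002, -1.0]]
wrist_force: [-8.4, -0.5, 25.0]
finger_gap: 0.0162
grip_force: 40.0
```

```bash
python3 - <<'E'
from h import *
go(.565,-.0487,.105,5.2)
s=shot('side'); save(s,'s7.png',(215,100,335,220),5)
E
```

```text
t 12.8 pos [ 0.5654 -0.0486  0.1046] yaw 5.22 F [-8.4 -0.5 25. ] gap 0.0162 -> shift [-0.0004  0.     -0.0004] twist 0.02 q7 -1.65
```

View pics/s7.png

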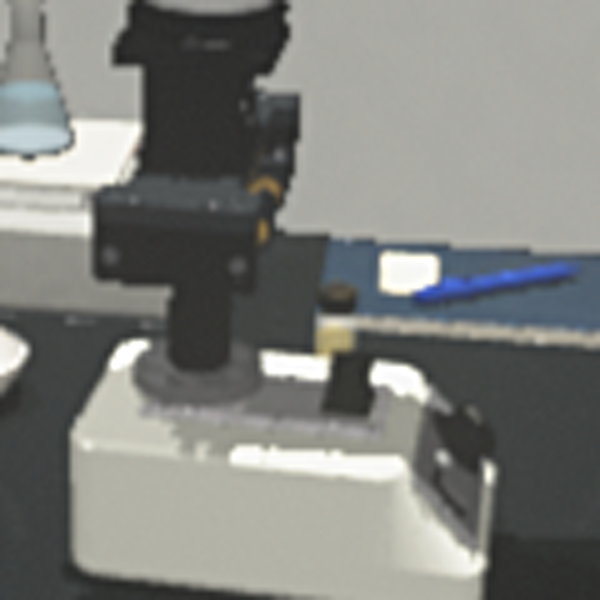

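The head is level and seated low on the deck (disc at about (197,375)). The lock is still forward and the push is steady at 25 N, so I hand in.

```bash
python3 -c "
from rig import ticket
print(ticket.close_job())"
```

```text
the job is handed in; nothing more can be done
None
```

I handed the job in at about 13 s with the lock at its front stop and the tube head keyed home in the hub, still gripped at 40 N and pressed down with about 25 N; the hand-in call gave no verdict.

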